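# Fit the vial carousel on the sample changer

### The arm

A 6-joint arm with a two-finger parallel gripper is mounted at the origin on the work surface. World frame = base frame: x ahead of the robot, y to its left, z up, the work surface at z = 0. Lengths are in m, angles in rad, forces in N, time in s.
With the tool pointing down it reaches from about 0.15 to 0.775 m from the base axis. Payload 6.1 kg.
Tool frame: the origin (TCP) lies at the very end of the fingers, on their centre line; the grasp point (between the pads) lies 19 mm behind it; z points along the fingers, x is the direction in which the jaws open and shut, and the axes are right-handed (so a half turn about z gives the same grasp; the last joint's range is limited). The gripper opens to 85 mm and grips with 20 to 120 N. Pads are 22 mm wide; open, the fingers measure 114 mm over their backs; the gripper's body (76 mm by 85 mm) begins 54 mm behind the grasp point. The pads swing forward as they close: fully open they stand 13 mm farther back than shut.
Start: joints at [1.263, 0.126, -0.04, 1.405, 0, 1.571], TCP at [0.159, 0.5, 0.231] pointing down, gripper open.
Joint ranges: [-2.72, 2.72], [-0.95, 1.95], [-1.27, 1.35], [-1.78, 2.02], [-1.46, 1.47], [-3.14, 3.14]. Speed limits (rad/s): [2.39, 2.39, 3.01, 3.14, 3.14, 3.14].

### API

Orientations are given as [roll, pitch, yaw] about the fixed x, y, z axes, in that order (R = Rz(yaw) Ry(pitch) Rx(roll)).
In Python, from plant import bot, vision, job gives the robot as it stands. The module is installed in compiled form; this text tells all that it offers.
- The arm moves only by the tool apply_moves, never from a script. Its argument "rows" is a list of rows, each a list of 3 entries, a list of its own where there are three numbers: the shift along the tool's x, y, z in mm, then the turn about the tool's z in rad, then the finger opening in mm, from 0 to 85.4. A call has 1 to 8 rows; each row shifts and turns the commanded pose from where the row before left it, along the tool's axes as they then stand; what a row does not reach is not made up. A row lasts 1/8 s, in which the tool goes at most 62.5 mm and 10.7 degrees, less where a joint would pass 70% of its speed; a pose out of reach is approached as far as the arm can. A call is refused whole if a number of a shift passes 62.5 or a number of a turn 0.188, either way. A call with a gripper value outside its range is refused whole. The fingers move at their own pace and stop on an object; the grip force is fixed at half the most. Time passes only in rows, so rows that do not move let the fingers close. It gives the time, the measured TCP pose, the force and the opening at its end, in the units of the state.
- bot.get_state(): the state, without advancing time (a new reading comes with each control period).
- vision.snapshot(name): name is "scene" or "top"; returns (picture, depth): 400x640x3 uint8, blue, green, red; 400x640 float32, m along the optical axis (not along the pixel's ray), 0 where there is no reading.
- vision.camera_params(name): a dict with "intrinsics" (3x3 intrinsics, pixels), "k1" (the pictures are not rectified: a ray, as slopes to the right and down, at radius r is drawn at 1 + k1 r^2 times it, then the intrinsics apply), "rvec" (rotation vector, rad) and "tvec" (3), from world to camera coordinates, as OpenCV has them. Camera axes: x right, y down, z forward; pixel columns grow to the right and rows downward; lengths in m; the calibration is good to about 2 mm. A picture is of the moment at which its call begins. camera_params takes no time and is no camera call.
- job.hand_in(): hands the job in, once; it reports no verdict.
The state is a dict: "time_s": time; "joints": joint angles; "joint_vel": joint speeds; "joint_torque": joint torques, N m; "tcp_pos": TCP position; "ee_rot": TCP orientation; "contact_force": force on the tool from outside, world axes, zero at the start; "moment": the same for the moment, N m; "opening": finger opening in m.
Only numpy, scipy, OpenCV 4.12 (cv2) and the standard library are available. Lean on these libraries where they do the work, as an engineer would, in place of code of your own. Each camera call takes 0.05 s, during which the arm holds its last target. There are 200 camera calls.

### The job

Fit the eight-place vial carousel, the one with the D-shaped bore, onto the sample changer's flatted drive shaft: turn it so that flat meets flat, lower it until it sits fully home on the round shoulder, and let go. Leave the other carousel, with five large pockets and a square bore, where it is.

Things in the scene. Friction and masses are not known exactly. Their poses are not given: they have to be found in the camera images.
- carousel: Loose white carousel, 0.2 kg: disc 120 mm across, 12 thick, eight 16 mm dark pockets; central hub, top 60 mm above the underside, 50 mm long in x, two upright grip flats 42 mm apart facing +y and -y. D bore right through: radius 16, flat 6 mm from the axis on the +x side (normal to x). A rib on the disc, 8 mm wide, top at 20 mm, also marks the +x side. Origin: centre of underside; z up.
- spare: The other carousel, to be left alone: same white plastic, disc and hub size, but five larger dark pockets (25 mm), no rib, and a 22 mm square bore that does not fit the shaft. The two may stand in either place. Origin: centre of the underside; z up.
- drive (a point): On the axis of the sample changer's fixed upright steel shaft, at the top of its round shoulder (64 mm across, 56 mm above the bench), where the carousel's origin comes to rest, x along x, z up. Shaft: 48 mm tall above this, D section, radius 14, flat 4 mm from the axis on the +x side (normal to x); above 22 mm it tapers to radius 5, flat 1.5 mm off axis. Fit: 2 mm and 9 degrees of play.
- changer: The sample changer: a fixed white box, 170 x 170 mm, flat top 50 mm above the bench, with a dark display on its -x side, a dark index bar on its top pointing to +x (the carousel's rib goes above it) and the shaft in the middle. Origin: centre of its underside on the bench, straight below drive; same axes.
Things that resemble listed ones, but are neither listed nor needed, are in the scene too. Leave any red look-alike of the carousel alone. What is shaped like the changer but pink is not meant.

How it is judged:
At the end, for the whole second after the job is handed in: The eight-place carousel is on the drive shaft: its origin within 6 mm of the shaft axis and within 5 mm of the shoulder's height, its x axis within 0.3 rad of the shaft's, upright within 0.1 rad and at rest; the five-pocket carousel is within 30 mm of where it stood (horizontal distance between carousel and drive below 0.006 m and z of carousel in the frame of drive between -0.005 and 0.005 m and angle between the x axis of carousel and the x axis of drive, either way round below 0.3 rad and angle between carousel's own z axis and vertical below 0.1 rad and linear speed of carousel below 0.02 m/s and distance of spare from where it was at the start of the episode below 0.03 m); the robot touches nothing.
It fails at once if the five-pocket carousel is moved by more than 30 mm (distance of spare from where it was at the start of the episode above 0.03 m).
It also fails if it takes over 42 s, if anything falls off the work surface, if the arm or the gripper's body presses on something with over 40 N, if the wrist force passes 120 N, or if a joint passes its speed limit or range.

## Working session

There is one attempt and no reset: what is moved stays moved. The work goes in short steps, Python scripts to look and compute and a tool call to move; the robot and the scene stay as the last step left them, time stands still between calls to the robot, and variables do not carry over. Pictures are saved under pics/ and viewed, about 8 in all and at most 12, crops included, and the job is handed in when it is done.

Besides the shell and the picture viewer there is one more tool, called by a JSON object that holds its "method" and its "body", one argument or row to a line. apply_moves: Moves the arm, as the interface text tells. Its arguments: {"type":"object","properties":{"rows":{"type":"array"}},"required":["rows"]}

```bash
mkdir -p pics; python3 - <<'E'
from plant import bot, vision
import cv2,numpy as np
for n in("scene","top"):
    p,d=vision.snapshot(n); cv2.imwrite(f"pics/{n}0.png",p); np.save(f"{n}0.npy",d); print(n,vision.camera_params(n))
s=bot.get_state(); print(s)
E
```

```text
scene {'intrinsics': array([[489.14736333,   0.        , 325.09866852],
       [  0.        , 489.14736333, 195.29772908],
       [  0.        ,   0.        ,   1.        ]]), 'k1': 0.04940577575261069, 'rvec': array([ 1.08758816,  2.3620828 , -1.00733827]), 'tvec': array([ 0.29098803, -0.19421757,  1.48461027])}
top {'intrinsics': array([[369.61134476,   0.        , 314.64530309],
       [  0.        , 369.61134476, 201.53934779],
       [  0.        ,   0.        ,   1.        ]]), 'k1': -0.032722348468092875, 'rvec': array([ 2.14601652, -2.19383404,  0.13809329]), 'tvec': array([-0.0010967 ,  0.45321027,  0.92220916])}
{'time_s': 0.1, 'joints': array([ 1.26298963e+00,  1.26338977e-01, -4.05293547e-02,  1.40538466e+00,
       -2.18742204e-05,  1.57079966e+00]), 'joint_vel': array([ 0.00136947,  0.00069855,  0.00446673,  0.00098287,  0.00052466,
       -0.00040226]), 'joint_torque': array([-2.53106256e-03, -4.36904991e+01,  3.53602552e+01,  1.37228449e-02,
       -2.37441363e-04, -3.79804220e-06]), 'tcp_pos': array([0.15895276, 0.49997029, 0.23058598]), 'ee_rot': array([3.14157077e+00, 1.45666444e-03, 1.26298630e+00]), 'contact_force': array([ 0.05916865, -0.44413012, -0.26992606]), 'moment': array([ 0.04667198,  0.00260286, -0.0739267 ]), 'opening': 0.0858133325755188}
```

View pics/scene0.png

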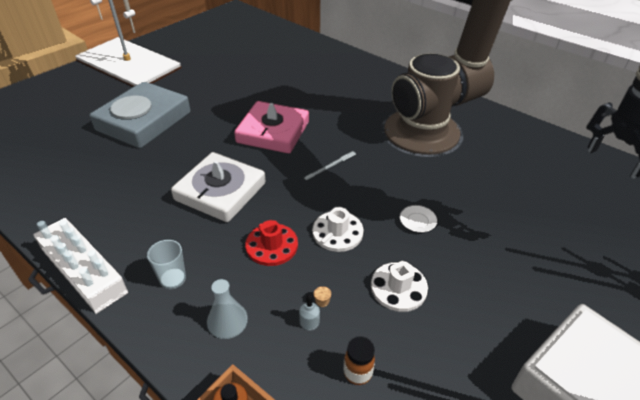

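View pics/top0.png

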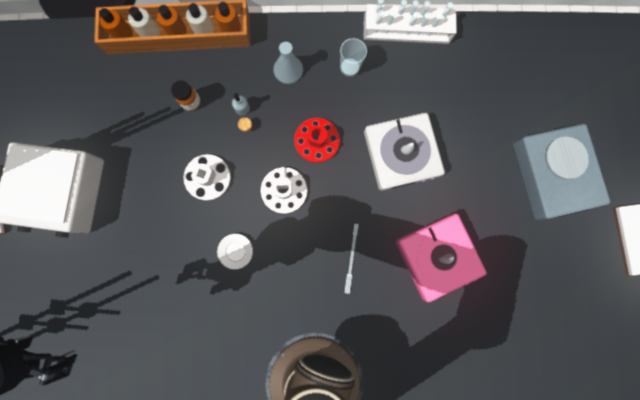

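The scene view shows the eight-place carousel at (338,230), the five-pocket one at (400,286) and the white changer at (218,185). In the top view they are at (284,190), (207,177) and (405,151), and the changer's index bar is at (400,126). Next I'll zoom in and measure.

```bash
cat > h.py <<'E'
import numpy as np, cv2
from plant import vision
def cam(n):
    c=vision.camera_params(n); R=cv2.Rodrigues(c["rvec"])[0]; return c["intrinsics"],c["k1"],R,np.array(c["tvec"]).ravel()
def rays(n,px):
    K,k,R,t=cam(n); px=np.atleast_2d(np.array(px,float))
    u=cv2.undistortPoints(px[:,None],K,np.array([k,0,0,0.]))[:,0]
    return -R.T@t, np.c_[u,np.ones(len(u))]@R
def onplane(n,px,z):
    o,d=rays(n,px); return o+d*((z-o[2])/d[:,2])[:,None]
def proj(n,P):
    K,k,R,t=cam(n); return cv2.projectPoints(np.atleast_2d(np.array(P,float)),cv2.Rodrigues(R)[0],t,K,np.array([k,0,0,0.]))[0][:,0]
def cloud(n,d):
    K,k,R,t=cam(n); v,u=np.nonzero(d>0); px=np.c_[u,v].astype(float)
    q=cv2.undistortPoints(px[:,None],K,np.array([k,0,0,0.]))[:,0]
    z=d[v,u]; return u,v,(np.c_[q*z[:,None],z]-t)@R
E
python3 - <<'E'
from h import *
a=cv2.imread("pics/top0.png"); s=cv2.imread("pics/scene0.png")
f=lambda i,x,y,w,h:cv2.resize(i[y:y+h,x:x+w],(400,300),interpolation=cv2.INTER_CUBIC)
cv2.imwrite("pics/crop1.png",np.vstack([np.hstack([f(a,244,160,80,60),f(a,353,108,100,75)]),np.hstack([f(s,298,200,80,60),f(s,168,145,100,75)])]))
d=np.load("top0.npy"); u,v,P=cloud("top",d)
for nm,(cx,cy,r) in dict(car=(284,190,26),spare=(207,177,26),chg=(405,151,45)).items():
    m=np.hypot(u-cx,v-cy)<r; print(nm,np.percentile(P[m,2],[1,10,25,50,75,90,97,99.5]).round(3))
hsv=cv2.cvtColor(a,cv2.COLOR_BGR2HSV); w=((hsv[...,1]<60)&(hsv[...,2]>110)).astype(np.uint8)
n,l,st,ce=cv2.connectedComponentsWithStats(w)
for i in range(1,n):
    if st[i,4]>300: print(st[i],ce[i].round(1))
for nm,(cx,cy),z in(("car",(284,190),.012),("chg",(405,151),.05)):
    i=[i for i in range(1,n) if st[i,4]>300 and np.hypot(*(ce[i]-(cx,cy)))<12][0]
    c=max(cv2.findContours((l==i).astype(np.uint8),0,2)[0],key=cv2.contourArea)[:,0]
    Q=onplane("top",cv2.convexHull(c)[:,0],z)[:,:2].astype(np.float32)
    print(nm,cv2.minEnclosingCircle(Q),cv2.minAreaRect(Q))
E
```

```text
car [-0.003  0.     0.006  0.013  0.015  0.048  0.061  0.063]
spare [-0.002  0.     0.008  0.013  0.015  0.057  0.061  0.063]
chg [-0.003  0.     0.003  0.05   0.052  0.054  0.058  0.094]
[  0   0  48  21 824] [20.2  9.8]
[ 246    0  394   44 7597] [431.   13.1]
[340  38  27  38 811] [351.7  55.5]
[273  41  25  43 669] [284.7  64.2]
[ 364  112   81   79 4031] [403.  151.4]
[ 522  124   88   95 5674] [565.4 170.9]
[   0  142  103   92 7749] [ 48.  187.9]
[ 183  154   48   47 1549] [205.9 177. ]
[ 260  166   48   48 1615] [283.1 190. ]
[ 615  204   25   72 1286] [630.1 235.6]
[344 224  14  70 306] [350.3 265.2]
[ 216  233   37   36 1035] [234.3 250.6]
car ((0.48756903409957886, 0.0695783719420433), 0.0632534772157669) ((0.48840636014938354, 0.06928806006908417), (0.12274491786956787, 0.12390734255313873), 88.82150268554688)
chg ((0.575508713722229, -0.24142073094844818), 0.11931081861257553) ((0.5757170915603638, -0.24023571610450745), (0.1756362020969391, 0.17718489468097687), 12.234864234924316)
```

View pics/crop1.png

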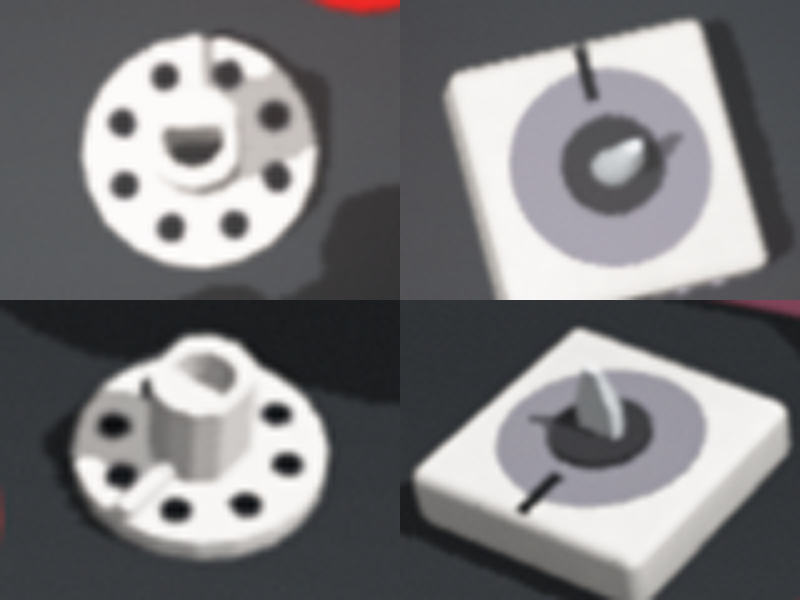

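The crop shows the carousel's rib pointing up in the image, between two pockets, at about (285,169). The changer's index bar is at about (400,126), tilted to the left. I'll now refine the centres and angles from the pockets, the shoulder disc and the index bar, using both views.

```bash
cat > meas.py <<'E'
from h import *
def blobs(m,lo,hi):
    n,l,st,ce=cv2.connectedComponentsWithStats(m.astype(np.uint8),connectivity=4)
    return [(ce[i],st[i,4],np.argwhere(l==i)[:,::-1]) for i in range(1,n) if lo<=st[i,4]<=hi]
def circ(Q):
    A=np.c_[2*Q,np.ones(len(Q))]; s=np.linalg.lstsq(A,(Q**2).sum(1),rcond=None)[0]
    return s[:2],np.sqrt(s[2]+s[:2]@s[:2])
def pockets(n,img,c0,z0=0.,rmin=.034,rmax=.054):
    S=4; g=cv2.cvtColor(img,cv2.COLOR_BGR2GRAY); x,y=proj(n,[*c0,z0+.012])[0]
    x0,y0=int(x)-36,int(y)-36; g=cv2.resize(g[y0:y0+72,x0:x0+72],None,fx=S,fy=S,interpolation=cv2.INTER_CUBIC)
    b=g.astype(int)<np.minimum(100,cv2.GaussianBlur(g,(0,0),14).astype(int)*.75); Q=[]
    for ce,ar,_ in blobs(b,120,900):
        q=onplane(n,(ce+.5)/S-.5+(x0,y0),z0+.012)[0,:2]
        if rmin<np.hypot(*(q-c0))<rmax: Q.append(q)
    return np.array(Q)
def fitp(Q):
    c,r=circ(Q); a=np.arctan2(*(Q-c).T[::-1]); p=np.angle(np.exp(8j*(a-np.pi/8)).mean())/8
    return c,r,p,np.degrees(np.sort(a)).round(0)
E
python3 - <<'E'
from meas import *
for n in("top","scene"):
    a=cv2.imread(f"pics/{n}0.png"); Q=pockets(n,a,np.array([.488,.0695])); print(n,len(Q),Q.round(4).tolist())
    if len(Q)>3: print(*fitp(Q))
    hsv=cv2.cvtColor(a,cv2.COLOR_BGR2HSV); c0=np.array([.5757,-.2405])
    u,v=np.meshgrid(np.arange(640),np.arange(400)); pts=np.c_[u.ravel(),v.ravel()]
    P=onplane(n,pts,.05)[:,:2]-c0; r=np.hypot(*P.T).reshape(400,640)
    dark=(a.max(2)<75)
    bar=[b for b in blobs(dark&(r>.038)&(r<.075),8,200)]
    for b in bar:
        q=onplane(n,b[2],.05)[:,:2]; print("bar",b[1],q.mean(0).round(4),np.degrees(np.arctan2(*(q.mean(0)-c0)[::-1])).round(1))
    for ce,ar,px in blobs(dark&(r<.045),60,800):
        h=cv2.convexHull(px.astype(np.int32))[:,0]; q=onplane(n,h,.056)[:,:2]; print("shoulder",ar,cv2.minEnclosingCircle(q.astype(np.float32)),circ(q))
    # gray ring outer boundary & white square
    w=((hsv[...,1]<25)&(a.min(2)>175)&(r<.14))
    big=max(blobs(w,500,9999),key=lambda b:b[1]); m=np.zeros((400,640),np.uint8); m[big[2][:,1],big[2][:,0]]=1
    cs,hi=cv2.findContours(m,cv2.RETR_CCOMP,cv2.CHAIN_APPROX_NONE)
    for c,hh in zip(cs,hi[0]):
        if len(c)>60:
            q=onplane(n,c[:,0],.05)[:,:2]
            print("hole" if hh[3]>=0 else "outer",len(c),circ(q),cv2.minAreaRect(q.astype(np.float32)))
E
```

```text
top 8 [[0.5273, 0.0542], [0.527, 0.0869], [0.5052, 0.03], [0.5029, 0.1095], [0.4729, 0.0294], [0.4701, 0.1085], [0.4483, 0.0518], [0.4473, 0.0846]]
[0.48753774 0.06945807] 0.04291659916669215 0.029516368064851632 [-156. -110.  -66.  -21.   24.   69.  114.  159.]
bar 9 [ 0.6362 -0.2334] 6.7
outer 382 (array([ 0.57732208, -0.24145916]), np.float64(0.0851572576895798)) ((0.5775341987609863, -0.24120934307575226), (0.16736145317554474, 0.16999731957912445), 12.058229446411133)
scene 6 [[0.4475, 0.0836], [0.5051, 0.0293], [0.4701, 0.1076], [0.5269, 0.0528], [0.503, 0.1085], [0.5271, 0.0858]]
[0.48760382 0.0686095 ] 0.04278884636419244 0.023898859721506894 [-66. -22.  23.  69. 114. 160.]
bar 19 [ 0.6364 -0.2347] 5.5
shoulder 219 ((0.5847784876823425, -0.24264445900917053), 0.0316254161298275) (array([ 0.58417436, -0.24279302]), np.float64(0.030836868433936036))
outer 197 (array([ 0.58377321, -0.23095559]), np.float64(0.09905342813136793)) ((0.5852259993553162, -0.23043285310268402), (0.17557936906814575, 0.1859590858221054), 12.263622283935547)
hole 160 (array([ 0.58545848, -0.24422984]), np.float64(0.06264081771671294)) ((0.5804917216300964, -0.2463456243276596), (0.13462115824222565, 0.13153336942195892), 52.39445495605469)
```

```bash
python3 - <<'E'
from meas import *
print("ring eye",onplane("top",[405.4,148.9],.05),onplane("top",[405.8,148.6],.056))
for n in("top","scene"):
    a=cv2.imread(f"pics/{n}0.png"); g=cv2.cvtColor(a,cv2.COLOR_BGR2GRAY).astype(np.float32); c=np.array([.580,-.2425])
    def samp(P): 
        p=proj(n,P).astype(np.float32); return cv2.remap(g,p[:,:1].copy(),p[:,1:].copy(),cv2.INTER_CUBIC).ravel()
    def edge(z,r0,r1,sgn,c):
        E=[];rr=np.arange(r0,r1,.0005)
        for t in np.arange(0,2*np.pi,.07):
            u=np.array([np.cos(t),np.sin(t)]); I=samp(np.c_[c+rr[:,None]*u,np.full(len(rr),z)]); dg=np.gradient(cv2.GaussianBlur(I[:,None],(1,0) if 0 else (1,7),0).ravel())*sgn
            i=dg.argmax()
            if dg[i]>1.5 and 3<i<len(rr)-4: E.append(c+rr[i]*u)
        E=np.array(E)
        for _ in range(4):
            cc,r=circ(E); e=abs(np.hypot(*(E-cc).T)-r); E=E[e<max(2*np.median(e),.001)]
        return cc.round(4),round(r,4),len(E),np.median(e).round(4)
    for nm,z,lo,hi in(("ring",.05,.048,.073),("shoulder",.056,.022,.042)): print(n,nm,edge(z,lo,hi,1,c))
    # bar: darkest angle per radius
    for r in np.arange(.042,.07,.004):
        t=np.radians(np.arange(-12,36,.5)); I=samp(np.c_[c+r*np.c_[np.cos(t),np.sin(t)],np.full(len(t),.051)])
        w=np.clip(np.median(I)-25-I,0,None)
        if w.sum()>0: print("bar",round(r,3),np.degrees((w*t).sum()/w.sum()).round(1),I.min().round(0),end=";")
    # square edges
    for k in range(4):
        t0=np.radians(12+90*k); u=np.array([np.cos(t0),np.sin(t0)]); v=np.array([-u[1],u[0]]); s=np.arange(-.06,.0601,.004); rr=np.arange(.072,.1,.0005); L=[]
        for q in s:
            I=samp(np.c_[c+q*v+rr[:,None]*u,np.full(len(rr),.05)]); dg=-np.gradient(I); L.append(rr[dg.argmax()])
        L=np.array(L);ok=abs(L-np.median(L))<.004; f=np.polyfit(s[ok],L[ok],1); print("\nside",k,f[1].round(4),np.degrees(np.arctan(-f[0])).round(2)+12,ok.sum(),end="")
    print()
d=np.load("top0.npy"); u,v,P=cloud("top",d); m=(P[:,2]>.075)&(np.hypot(*(P[:,:2]-c).T)<.05); print("shaft pts",m.sum(),P[m].mean(0).round(4),P[m,2].max())
E
```

```text
ring eye [[ 0.58066808 -0.24556594  0.05      ]] [[ 0.57989882 -0.24499963  0.056     ]]
top ring (array([ 0.5801, -0.245 ]), np.float64(0.0649), 89, np.float64(0.0002))
top shoulder (array([ 0.5793, -0.2446]), np.float64(0.0327), 70, np.float64(0.0003))
bar 0.046 9.0 76.0;bar 0.05 9.2 60.0;bar 0.054 9.5 59.0;bar 0.058 9.7 58.0;bar 0.062 9.6 58.0;bar 0.066 9.9 60.0;bar 0.07 9.8 60.0;
side 0 0.0821 12.11 31
side 1 0.0906 12.39 31
side 2 0.0861 12.05 31
side 3 0.0845 12.21 31
scene ring (array([ 0.5806, -0.2456]), np.float64(0.0652), 83, np.float64(0.0003))
scene shoulder (array([ 0.5835, -0.2428]), np.float64(0.0333), 54, np.float64(0.0004))
bar 0.042 6.2 116.0;bar 0.046 7.8 48.0;bar 0.05 8.1 38.0;bar 0.054 8.3 36.0;bar 0.058 8.7 37.0;bar 0.062 8.9 34.0;bar 0.066 9.3 36.0;bar 0.07 9.9 41.0;
side 0 0.0874 12.53 31
side 1 0.0864 11.85 28
side 2 0.0815 12.24 31
side 3 0.0842 12.56 31
shaft pts 82 [ 0.5739 -0.2421  0.0907] 0.10854399861337989
```

Measured poses:

| | x (m) | y (m) | yaw (rad) | basis |
|---|---|---|---|---|
| Carousel | 0.4876 | 0.069 | 0.027 | pocket circle radius 43 mm, both views agree within 1 mm |
| Drive | 0.580 | -0.245 | 0.213 | both views agree, ring radius 65 mm |

Now I'll turn the tool and approach.

{"method": "apply_moves", "body": {
  "rows": [
    [[0,0,0],-0.167,70],
    [[0,0,0],-0.168,70],
    [[-49,35,0],0,70],
    [[-49,35,0],0,70],
    [[-49,35,0],0,70],
    [[-49,35,0],0,70],
    [[-49,35,0],0,70],
    [[-49,35,0],0,70]
  ]
}}

```text
time_s: 1.1
tcp_pos: [0.3777, 0.2104, 0.2312]
ee_rot: [3.142, -0.0, 1.598]
contact_force: [2.6, 0.3, -0.3]
opening: 0.0699
```

{"method": "apply_moves", "body": {
  "rows": [
    [[-49,35,0],0,70],
    [[-49,35,0],0,70],
    [[-48,36,0],0,70],
    [[0,0,0],0,70],
    [[0,0,0],0,70]
  ]
}}

```text
time_s: 1.72
tcp_pos: [0.4865, 0.0689, 0.2308]
ee_rot: [-3.14, -0.0, 1.597]
contact_force: [-0.1, -0.1, 0.9]
opening: 0.0695
```

```bash
cat > st.py <<'E'
from plant import bot
import numpy as np,sys
s=bot.get_state(); p=s["tcp_pos"];y=s["ee_rot"][2]
print(s["time_s"],p.round(4),s["ee_rot"].round(4),s["joints"].round(2),s["contact_force"].round(1),s["opening"])
def go(x,yy,yaw):
    d=np.array([x,yy])-p[:2]; print("tool mm",(1e3*np.array([d@[np.cos(y),np.sin(y)],d@[np.sin(y),-np.cos(y)]])).round(1),"turn",round(y-yaw,3))
go(*map(float,sys.argv[1:4]))
E
python3 st.py .4876 .069 1.598
```

```text
1.725 [0.4865 0.0689 0.2308] [-3.1401e+00 -2.0000e-04  1.5971e+00] [ 0.14  0.06 -0.11  1.4   0.    0.11] [-0.1 -0.1  0.9] 0.06953747141687742
tool mm [0.  1.1] turn -0.001
```

{"method": "apply_moves", "body": {
  "rows": [
    [[0,1,50],0,70],
    [[0,0,50],0,70],
    [[0,0,50],0,70],
    [[0,0,32],0,70],
    [[0,0,20],0,70],
    [[0,0,0],0,70]
  ]
}}

```text
time_s: 2.48
tcp_pos: [0.4858, 0.0703, 0.0281]
ee_rot: [-3.138, 0.0, 1.601]
contact_force: [0.2, -0.4, 0.7]
opening: 0.07
```

{"method": "apply_moves", "body": {
  "rows": [
    [[0,0,0],0,35],
    [[0,0,0],0,35],
    [[0,0,0],0,35],
    [[0,0,0],0,35],
    [[0,0,0],0,35],
    [[0,0,0],0,35]
  ]
}}

```text
time_s: 3.22
tcp_pos: [0.4889, 0.0696, 0.0309]
ee_rot: [3.139, -0.001, 1.598]
contact_force: [-2.0, 1.9, 6.9]
opening: 0.041
```

Gripped at 41 mm, against the 42 mm flats. Next I'll lift and look again.

{"method": "apply_moves", "body": {
  "rows": [
    [[0,0,-15],0,35],
    [[0,0,-40],0,35],
    [[0,0,-45],0,35],
    [[0,0,-40],0,35],
    [[0,0,0],0,35],
    [[0,0,0],0,35]
  ]
}}

```text
time_s: 3.98
tcp_pos: [0.4875, 0.069, 0.1689]
ee_rot: [-3.141, 0.0, 1.598]
contact_force: [-0.3, 0.1, -1.7]
opening: 0.041
```

```bash
python3 st.py .58 -.245 1.784; python3 - <<'E'
from h import *
p,d=vision.snapshot("scene"); q,_=vision.snapshot("top")
cv2.imwrite("pics/lift.png",np.hstack([cv2.resize(p[110:290,230:430],(400,360)),cv2.resize(q[110:290,190:390],(400,360))]))
E
```

```text
3.975 [0.4875 0.069  0.1689] [-3.1409e+00  2.0000e-04  1.5979e+00] [ 0.14  0.07 -0.24  1.26 -0.    0.11] [-0.3  0.1 -1.7] 0.04099616575372395
tool mm [-316.4   84. ] turn -0.186
```

View pics/lift.png

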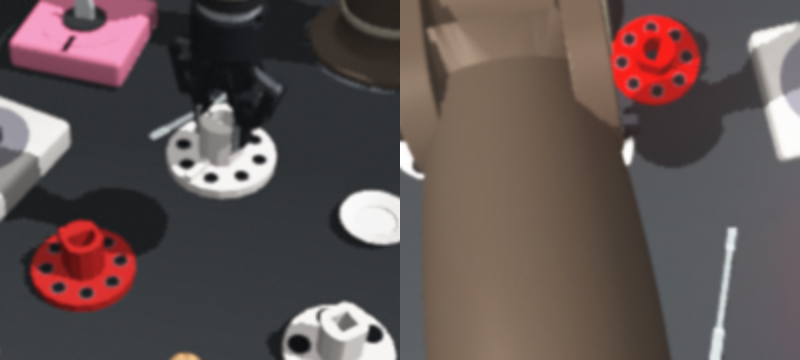

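The scene crop shows the carousel hanging upright in the fingers, and the others are undisturbed. Carrying it to above the shaft.

{"method": "apply_moves", "body": {
  "rows": [
    [[0,0,0],-0.186,35],
    [[-40,3,0],0,35],
    [[-50,4,0],0,35],
    [[-50,4,0],0,35],
    [[-50,4,0],0,35],
    [[-50,4,0],0,35],
    [[-50,3,0],0,35],
    [[-36,2,0],0,35]
  ]
}}

```text
time_s: 5.08
tcp_pos: [0.5799, -0.2463, 0.1672]
ee_rot: [-3.139, -0.002, 1.783]
contact_force: [0.4, 0.1, -2.6]
opening: 0.041
```

{"method": "apply_moves", "body": {
  "rows": [
    [[0,0,0],0,35],
    [[0,0,0],0,35],
    [[0,0,0],0,35]
  ]
}}

```text
time_s: 5.45
tcp_pos: [0.58, -0.2433, 0.1689]
ee_rot: [-3.141, -0.001, 1.785]
contact_force: [0.7, 0.2, -1.9]
opening: 0.0411
```

```bash
python3 st.py .58 -.245 1.784; python3 - <<'E'
from meas import *
p,d=vision.snapshot("scene"); q,_=vision.snapshot("top")
cv2.imwrite("pics/s_above.png",p)
cv2.imwrite("pics/above.png",np.hstack([cv2.resize(p[80:230,140:290],(400,400)),cv2.resize(q[80:230,320:470],(400,400))]))
z0=.141
for n,im in(("scene",p),("top",q)):
    Q=pockets(n,im,np.array([.58,-.245]),z0); print(n,len(Q),Q.round(4).tolist())
    if len(Q)>3: print(*fitp(Q))
E
```

```text
5.45 [ 0.58   -0.2433  0.1689] [-3.1409e+00 -7.0000e-04  1.7852e+00] [-0.4   0.33  0.08  1.32  0.   -0.61] [ 0.7  0.2 -1.9] 0.041085255334110234
tool mm [-1.7 -0.3] turn 0.001
scene 6 [[0.5393, -0.2337], [0.6064, -0.2756], [0.5569, -0.2056], [0.624, -0.249], [0.5893, -0.1986], [0.6169, -0.2162]]
[ 0.58167308 -0.24071452] 0.04290581741397704 0.21699178559762156 [-55. -11.  35.  80. 125. 171.]
top 7 [[0.6288, -0.2535], [0.6139, -0.2157], [0.5861, -0.2004], [0.5716, -0.2846], [0.554, -0.2072], [0.5434, -0.2671], [0.5364, -0.2349]]
[ 0.58178841 -0.24367355] 0.044807384879968146 0.22251814781191015 [-149. -104.  -12.   41.   84.  127.  169.]
```

View pics/above.png

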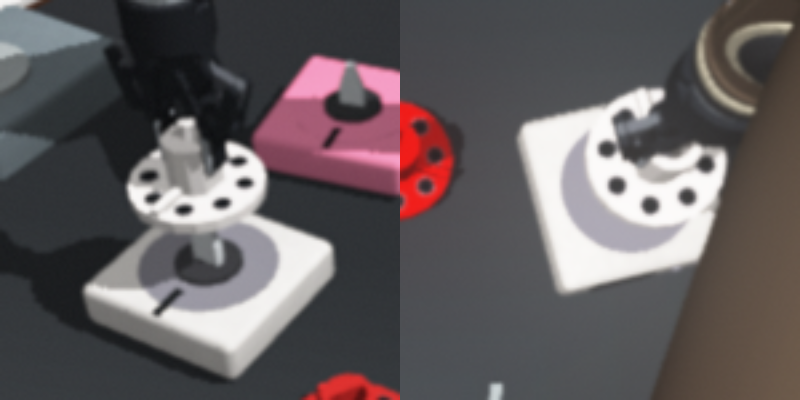

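The left crop shows the carousel above the shaft, with its rib over the index bar. The pocket fit puts it 3–4 mm too far in +y with the yaw right (0.217 against 0.213). I'll correct by 2.5 mm and lower.

{"method": "apply_moves", "body": {
  "rows": [
    [[-2.5,0,0],0,35],
    [[0,0,20],0,35],
    [[0,0,15],0,35],
    [[0,0,10],0,35],
    [[0,0,8],0,35],
    [[0,0,0],0,35]
  ]
}}

```text
time_s: 6.3
tcp_pos: [0.5806, -0.2468, 0.1157]
ee_rot: [-3.141, -0.001, 1.784]
contact_force: [-0.2, 0.4, -2.0]
opening: 0.041
```

{"method": "apply_moves", "body": {
  "rows": [
    [[0,0,4],0,35],
    [[0,0,4],0,35],
    [[0,0,4],0,35],
    [[0,0,0],0,35]
  ]
}}

```text
time_s: 6.8
tcp_pos: [0.5806, -0.2468, 0.1039]
ee_rot: [-3.141, -0.0, 1.784]
contact_force: [-0.5, -0.2, -1.9]
opening: 0.0411
```

{"method": "apply_moves", "body": {
  "rows": [
    [[0,0,4],0,35],
    [[0,0,4],0,35],
    [[0,0,4],0,35],
    [[0,0,3],0,35],
    [[0,0,0],0,35]
  ]
}}

```text
time_s: 7.42
tcp_pos: [0.5807, -0.2468, 0.0889]
ee_rot: [-3.141, -0.0, 1.784]
contact_force: [1.5, -0.7, -2.8]
opening: 0.0411
```

{"method": "apply_moves", "body": {
  "rows": [
    [[0,0,2],0,35],
    [[0,0,1.5],0,35],
    [[0,0,0],0,35]
  ]
}}

```text
time_s: 7.8
tcp_pos: [0.581, -0.247, 0.087]
ee_rot: [3.141, 0.001, 1.784]
contact_force: [-2.5, 0.8, 5.0]
opening: 0.041
```

Contact came at TCP 0.087, which equals the grasp reading of 0.031 plus 0.056, so it is on the shoulder. I'll release and retreat.

{"method": "apply_moves", "body": {
  "rows": [
    [[0,0,0],0,70],
    [[0,0,0],0,70],
    [[0,0,0],0,70],
    [[0,0,0],0,70]
  ]
}}

```text
time_s: 8.3
tcp_pos: [0.5809, -0.2469, 0.0856]
ee_rot: [-3.141, -0.0, 1.784]
contact_force: [-0.3, -0.0, -0.1]
opening: 0.0698
```

{"method": "apply_moves", "body": {
  "rows": [
    [[0,0,-15],0,70],
    [[0,0,-30],0,70],
    [[0,0,-45],0,70],
    [[0,0,-45],0,70],
    [[40,-40,0],0,70],
    [[40,-45,0],0,70],
    [[40,-45,0],0,70],
    [[40,-45,0],0,70]
  ]
}}

```text
time_s: 9.3
tcp_pos: [0.3744, -0.1267, 0.2219]
ee_rot: [3.14, 0.001, 1.784]
contact_force: [-0.7, 0.4, 2.3]
opening: 0.0698
```

{"method": "apply_moves", "body": {
  "rows": [
    [[40,-30,0],0,70],
    [[50,0,0],0,70],
    [[50,0,0],0,70],
    [[0,0,0],0,70],
    [[0,0,0],0,70]
  ]
}}

```text
time_s: 9.93
tcp_pos: [0.3173, 0.0029, 0.2216]
ee_rot: [3.14, 0.001, 1.785]
contact_force: [1.2, -0.3, -0.0]
opening: 0.0702
```

```bash
python3 st.py .58 -.245 1.784; python3 - <<'E'
from meas import *
p,d=vision.snapshot("scene"); q,dt=vision.snapshot("top")
cv2.imwrite("pics/end.png",np.hstack([cv2.resize(p[110:260,140:290],(400,400)),cv2.resize(q[80:230,320:470],(400,400))]))
for n,im,dd in(("scene",p,d),("top",q,dt)):
    Q=pockets(n,im,np.array([.58,-.245]),.056); print(n,len(Q))
    if len(Q)>3: print(*fitp(Q))
    u,v,P=cloud(n,dd); r=np.hypot(*(P[:,:2]-[.58,-.245]).T); m=(r>.03)&(r<.057)&(P[:,2]>.058)&(P[:,2]<.1)
    A=np.c_[P[m,:2]-[.58,-.245],np.ones(m.sum())]; f=np.linalg.lstsq(A,P[m,2],rcond=None)[0]; print("disc plane",f.round(4),np.median(P[m,2]).round(4))
    for t in("0",): 
        a=cv2.imread(f"pics/{n}0.png"); x,y=proj(n,onplane("top",[207,177],.012))[0].astype(int)
        print("spare diff",cv2.absdiff(a,im)[y-25:y+25,x-25:x+25].mean().round(2))
E
```

```text
9.925 [0.3173 0.0029 0.2216] [3.1400e+00 7.0000e-04 1.7851e+00] [ 0.01 -0.27 -0.42  1.42 -0.   -0.2 ] [ 1.2 -0.3 -0. ] 0.07019783777821585
tool mm [-298.1  204. ] turn 0.001
scene 6
[ 0.58038577 -0.24769199] 0.04303974578910473 0.2133507958477595 [-55. -11.  35.  80. 125. 170.]
disc plane [ 0.0116 -0.0093  0.0678] 0.0677
spare diff 1.0
top 8
[ 0.5810649  -0.24776945] 0.043673921139272105 0.21264008987193625 [-147. -101.  -58.   -8.   36.   81.  125.  169.]
disc plane [ 0.0129 -0.0032  0.0694] 0.0692
spare diff 1.51
```

View pics/end.png

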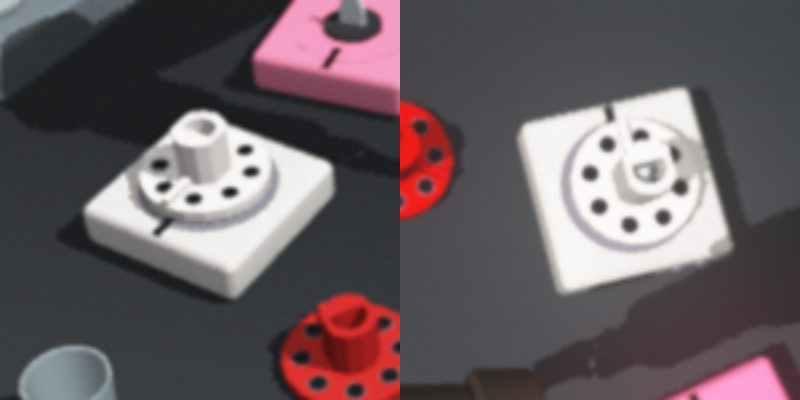

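The carousel sits on the shoulder: disc top 68–69 mm (68 expected), about 2.5 mm off the axis, yaw 0.213, rib over the bar.

```bash
python3 -c "
from plant import job; print(job.hand_in())"
```

```text
the job is handed in; nothing more can be done
None
```

The eight-place carousel is on the drive shaft, released, and the job is handed in. I gripped it on the hub flats, carried it over, turned it flat to flat and lowered it until it touched the shoulder. The arm then backed away, at about 9.9 s of the 42 s allowed.

Last checks, after release:
- **Height:** the disc top reads 67.7 mm in the scene view and 69.2 mm in the top view. 68 mm is expected when it is fully home.
- **Position:** the pocket-circle centre is about 2.5 mm from the measured shaft axis. The limit is 6 mm, and both views agree.
- **Angle:** yaw is 0.213 rad, matching the changer's 0.213, and the rib lies over the index bar.
- **Tilt:** it reads about 0.013–0.015 rad, under the 0.1 limit.
- **Five-pocket carousel:** the pictures around it are practically unchanged from the start.
- **Disagreement:** before lowering, with the arm blocking part of the view, the two cameras differed by about 3 mm on the carousel's y position. I went by the scene view, and it went down with forces of only a few newtons.

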